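Clip the fridge key back on its stand

TASK

Put the fridge key back on the key stand: pick up the blue fob, push the sprung gate of its snap hook against the top bar of the stand's steel ring until the gate gives way, and lower the hook so that the bar slips past the gate into the top of the hook and the gate snaps shut. The ring has loose play, so tug the clip on down until the ring bottoms and hold a pull of about 12 newtons for about a second to prove it caught, then let go so that it hangs on the ring at rest. Let the ring, never the fingers, open the gate, never press clip and stand together with more than 18 newtons, and leave the vial, label roll and timer where they are.

Things in the scene. Friction and masses are not known exactly. Their poses are not given: they have to be found in the camera images.
- fob_center (a point): Centre of the blue key fob, an upright block 34 x 22 x 60 mm (x, y, z), at first standing on the worktop. Clip axes: z up, x from the fob towards its snap hook. Grasp from above across the 22 mm width (along y). Clip weight 0.09 to 0.16 kg. A brass key lies flat on the fob's back (-x). The hook is a rigid loop of 6 mm steel in the clip's x-z plane, in front of the fob.
- hook_seat (a point): Point inside the hook where the ring's bar lies when it hangs in the crown: x +48, z +32 mm from fob_center; clip axes. Centre lines of the loop from fob_center, mm: spine upright at x 34; crown level at z +38 (its top, +41, is the clip's highest point); nose comes down at x 62 and ends at z +17; lower arm at z -10 from the spine to x 62. Inside it is 22 mm wide.
- gate_hinge (a point): Hinge of the hook's gate: x +62, z -10 mm from fob_center; clip axes. The shut gate stands from here up to the nose. The bar must come in below the nose (about 20 mm above the hinge), go at least 12 mm inwards (-x) past the shut gate's line, then rise inside the hook (lower the hook) to more than 32 mm from the hinge: there the gate springs shut behind it.
- snap_gate (a joint): Brass sprung gate, a 5 mm round bar 26 mm long. 0 = shut; grows as its tip swings inwards (-x), to a stop at 1.2 rad; it does not open outwards. Spring torque 0.03 N m when shut plus 0.05 N m per rad: a bar pressed on it 20 mm above the hinge needs about 1.5 N to start it and 2.5 to 5 N to swing it in.
- key_clip: The whole key clip (fob, hook, gate); origin at the centre of the fob's underside, 30 mm below fob_center; clip axes.
- key_stand: Key stand, fixed: dark base 110 x 110 x 12 mm with a post. An aluminium sleeve (16 x 26 mm) slides on the post with about 4 N of drag and carries the ring; pulled down it bottoms on a flange, 0 to 20 mm below where it starts: feel for it. Nothing is above the ring. Origin at the centre of the underside; z up, x from the side where the clip is brought up (hook first) to the far side.
- ring_bar (a point): Middle of the ring's straight top bar, along the stand's y: 6 mm thick, 40 mm between the legs, 136 to 170 mm above the worktop, 62 mm above the ring's pin on the sleeve. The ring swings on this pin (drag under 1 N at the bar) 0.2 rad to either side of upright, so the bar gives way up to 25 mm in x before a firm stop. Inside, the ring is open for 52 mm below the bar.
- vial: Small pill vial, 26 mm across, 50 mm high, standing; bystander. Origin at its underside.
- roll: White label roll, 52 mm across, 31 mm high; bystander. Origin at its underside.
- timer: White digital timer, 32 x 52 x 57 mm; bystander. Origin at its underside.
Things that resemble listed ones, but are neither listed nor needed, are in the scene too. What is shaped like the key_clip but green is not meant.

How it is judged:
On the way, in this order (a step that is already met when the one before it is completed fails the run):
1. the key clip is lifted clear of the worktop (height (world z) of fob_center above 0.06 m), for 0.2 s.
2. the ring pushes the gate open (at least 0.35 rad) with the bar in the hook's mouth (value of joint snap_gate above 0.35 rad and contact force between key_clip and key_stand above 1 N and distance between ring_bar and hook_seat below 0.04 m), for 0.05 s.
3. with the bar inside the top of the hook and the gate shut, the clip is tugged down on the ring with at least 8 N for 0.4 s (value of joint snap_gate below 0.1 rad and x of ring_bar in the frame of hook_seat between -0.01 and 0.01 m and z of ring_bar in the frame of hook_seat between -0.006 and 0.004 m and contact force between key_clip and key_stand above 8 N), for 0.4 s.
At the end, for the whole second after the job is handed in: The clip hangs on the ring by itself, at rest (under 0.03 m/s), fob centre more than 60 mm above the worktop, the ring's bar inside the top of the hook (within 11 mm in the hook's x and 12 mm below the seat point) and the gate shut (under 0.1 rad) (value of joint snap_gate below 0.1 rad and x of ring_bar in the frame of hook_seat between -0.011 and 0.011 m and z of ring_bar in the frame of hook_seat between -0.012 and 0.005 m and distance between ring_bar and hook_seat below 0.025 m and height (world z) of fob_center above 0.06 m and linear speed of key_clip below 0.03 m/s); the robot touches nothing.
It fails at once if clip and stand (or its ring) pressed together with more than 18 N (contact force between key_clip and key_stand above 18 N).
It fails at once if the fingers touch the gate (contact force between the fingers and snap_gate above 1 N).
It fails at once if the vial, label roll or timer is moved more than 20 mm (distance of any of vial, roll, timer from where it was at the start of the episode above 0.02 m).
It also fails if it takes over 59 s, if anything falls off the work surface, if the arm or the gripper's body presses on something with over 40 N, if the wrist force passes 120 N, or if a joint passes its speed limit or range.

ROBOT

A 6-joint arm with a two-finger parallel gripper is mounted at the origin on a cart in front of the work surface, level with it; the furniture and walls round the work are solid. World frame = base frame: x ahead of the robot, y to its left, z up, the work surface at z = 0. Lengths are in m, angles in rad, forces in N, time in s.
With the tool pointing down it reaches from about 0.375 to 0.925 m from the base axis. Payload 5.7 kg.
Tool frame: the origin (TCP) lies between the finger pads; the fingertips stand 17 mm ahead of it and the grasp point (between the pads) lies 2 mm behind it; z points along the fingers, y is the line along which they close (so a half turn about z gives the same grasp; the last joint's range is limited). The gripper opens to 85 mm and grips with 20 to 120 N. Pads are 22 mm wide; open, the fingers measure 114 mm over their backs; the gripper's body (76 mm by 85 mm) begins 54 mm behind the grasp point. The pads swing forward as they close: fully open they stand 13 mm farther back than shut.
Start: joints at [-1.273, 0.359, 1.51, -0, 1.272, -0.115], TCP at [0.241, -0.55, 0.248] pointing down, gripper open.
Joint ranges: [-2.97, 2.97], [-1.01, 2.36], [0.21, 2.38], [-0.96, 4.11], [0.2, 2.71], [-2.98, 2.98]. Speed limits (rad/s): [2.39, 2.39, 3.14, 3.14, 3.14, 3.14].

INTERFACE

Orientations are given as a unit quaternion [x, y, z, w].
In Python, from cell import read_state, vision, env gives the robot as it stands.
- The arm moves only by the tool play_rows, never from a script. Its argument "increments" is a list of rows, each an object of numbers: "tx", "ty", "tz": the shift along the tool's x, y, z in m; "wx", "wy", "wz": the turn, a rotation vector about the tool's x, y, z in rad; "fingers": the opening, from 0 (shut) to 1 (fully open). A call has 1 to 8 rows; each row shifts and turns the commanded pose from where the row before left it, along the tool's axes as they then stand; what a row does not reach is not made up. A row lasts 1/12 s, in which the tool goes at most 41.7 mm and 7.16 degrees, less where a joint would pass 70% of its speed; a pose out of reach is approached as far as the arm can. A call is refused whole if a number of a shift passes 0.0417 or a number of a turn 0.125, either way. A call with a gripper value outside its range is refused whole. The fingers move at their own pace and stop on an object; "newtons" is the grip in N (left out, the last holds). Time passes only in rows, so rows that do not move let the fingers close. It gives the time, the measured TCP pose, the force, the opening and the grip force at its end, in the units of the state.
- read_state(): the state, without advancing time (a new reading comes with each control period).
- vision.read_camera(name): name is "scene" or "side" or "wrist"; returns (picture, depth): 400x640x3 uint8, red, green, blue; 400x640 float32, m along the optical axis (not along the pixel's ray), 0 where there is no reading.
- vision.camera_model(name): a dict with "fov_y" (degrees; the focal length in pixels is half the picture's height over the tangent of half this angle, whatever the lens; pixels are square), "cx", "cy" (the principal point, pixels), "R" (3x3) and "t" (3): a world point X has camera coordinates R X + t. Camera axes: x right, y down, z forward; pixel columns grow to the right and rows downward; lengths in m; the calibration is good to about 2 mm. A picture is of the moment at which its call begins: read the wrist's pose just before it. camera_model takes no time and is no camera call; for the wrist camera it gives the pose at the moment of the call.
- env.finish_job(): hands the job in; it is judged then, once.
The state is a dict: "time": time; "joints": joint angles; "dq": joint speeds; "tau": joint torques, N m; "tool_pos": TCP position; "orientation": TCP orientation; "contact_force": force on the tool from outside, world axes, zero at the start; "moment": the same for the moment, N m; "gripper_width": finger opening in m; "grip_force": force on a finger pad.
Only numpy, scipy, OpenCV 4.12 (cv2) and the standard library are available. Lean on these libraries where they do the work, as an engineer would, in place of code of your own. Each camera call takes 0.05 s, during which the arm holds its last target. There are 200 camera calls.

## Working session

There is one attempt and no reset: what is moved stays moved. The work goes in short steps, Python scripts to look and compute and a tool call to move; the robot and the scene stay as the last step left them, time stands still between calls to the robot, and variables do not carry over. Pictures are saved under pics/ and viewed, at most 10 in all, crops included, and the job is handed in when it is done.

Besides the shell and the picture viewer there is one more tool, called after "Emit:" by a JSON object that holds its "op" and its "data", one argument or row to a line. play_rows: Moves the arm, as the interface text tells. Its arguments: {"type":"object","properties":{"increments":{"type":"array"},"newtons":{"type":"number"}},"required":["increments"]}

```bash
mkdir -p pics; cat > h.py <<'E'
import numpy as np, cv2
from cell import read_state, vision, env
def cap(n):
    m=vision.camera_model(n); im,d=vision.read_camera(n); return im,d,m
def save(im,f): cv2.imwrite(f,im[:,:,::-1])
def world(u,v,z,m):
    f=200/np.tan(np.radians(m['fov_y'])/2)
    c=np.stack([(u-m['cx'])/f*z,(v-m['cy'])/f*z,z],-1)
    return (c-np.array(m['t']))@np.array(m['R'])
def cloud(d,m):
    v,u=np.mgrid[:400,:640].astype(float); return world(u,v,d.astype(float),m)
E
python3 - <<'E'
from h import *
for n in('scene','side'):
    im,d,m=cap(n); save(im,f'pics/{n}0.png'); np.savez(f'{n}0.npz',im=im,d=d,**{k:np.array(m[k]) for k in m})
    print(n,m['fov_y'],-np.array(m['R']).T@np.array(m['t']), m.keys(),(d>0).mean())
s=read_state();print(s)
E
```

```text
scene 51.46888674942808 [-0.4797827  -0.66756045  0.57266914] dict_keys(['fov_y', 'cx', 'cy', 'R', 't']) 0.99588671875
side 55.57425730361914 [-0.47928717  0.12387349  0.57071612] dict_keys(['fov_y', 'cx', 'cy', 'R', 't']) 0.99596484375
{'time': 0.1, 'joints': array([-1.27310323e+00,  3.59417003e-01,  1.51133394e+00, -3.16020635e-06,
        1.27253391e+00, -1.15098714e-01]), 'dq': array([-0.00237637,  0.00079406, -0.00219233,  0.00022546,  0.00081083,
       -0.00030881]), 'tau': array([ 8.86208636e-04, -5.28652918e+01, -2.79349065e+01, -1.83980619e-04,
        4.91327868e-03, -3.16662306e-05]), 'tool_pos': array([ 0.24051634, -0.54902805,  0.24754344]), 'orientation': array([ 9.78775424e-01,  2.04934022e-01, -7.86430674e-05, -8.42439905e-04]), 'contact_force': array([-0.0718704 ,  0.66241884, -0.29041627]), 'moment': array([ 0.017718  , -0.02521296,  0.03856572]), 'grip_force': 0.0, 'gripper_width': 0.08542333039922984}
```

View pics/scene0.png

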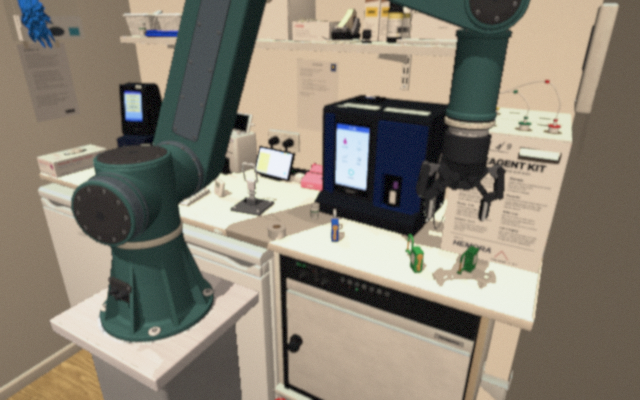

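View pics/side0.png

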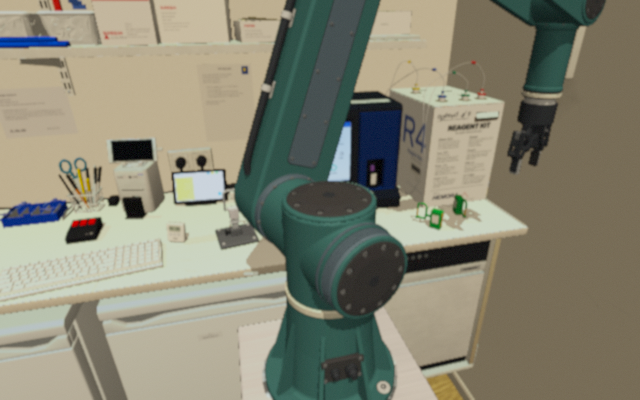

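The scene picture shows the stand at about (252,195), a blue item at (335,230), green lookalikes at (416,258) and (468,258), and a roll at (276,232). The side picture shows the stand at (237,225) and the timer at (176,232).

```bash
python3 - <<'E'
from h import *
a=np.load('scene0.npz');b=np.load('side0.npz')
P=cloud(a['d'],a);Q=cloud(b['d'],b)
hsv=cv2.cvtColor(a['im'],cv2.COLOR_RGB2HSV)
mk=((hsv[...,0]>100)&(hsv[...,0]<135)&(hsv[...,1]>90)&(hsv[...,2]>40)).astype(np.uint8)
n,l,st,c=cv2.connectedComponentsWithStats(mk)
for i in range(1,n):
    if st[i,4]>25: p=P[l==i]; print(st[i],np.median(p,0).round(3),np.percentile(p,5,0).round(3),np.percentile(p,95,0).round(3))
for nm,(u,v) in dict(roll=(276,232),vial=(315,212),stand=(252,206),post=(251,180)).items(): print(nm,P[v,u])
for nm,(u,v) in dict(timer=(176,232),stand=(237,238),post=(232,210)).items(): print(nm,Q[v,u])
A=cv2.resize(a['im'][150:280,220:380],None,fx=5,fy=4.6,interpolation=2)[:598]
B=b['im'][180:260,150:290]
save(A,'pics/a.png'); save(cv2.resize(B,None,fx=5.7,fy=5.7,interpolation=2),'pics/b.png')
E
```

```text
[ 18   0  35  47 956] [0.426 1.    0.573] [0.4   0.974 0.509] [0.451 1.034 0.631]
[145  30  34   7 186] [0.627 0.593 0.533] [0.619 0.524 0.524] [0.638 0.666 0.542]
[123  90  20   6  75] [0.735 0.949 0.287] [0.719 0.914 0.28 ] [0.748 0.988 0.295]
[124 109  20  14 197] [0.715 0.941 0.181] [0.699 0.903 0.161] [0.732 0.985 0.2  ]
[324 113  47  80 972] [ 0.607 -0.102  0.249] [ 0.599 -0.21   0.094] [ 0.616 -0.077  0.311]
[ 372  120   57   96 3600] [ 0.587 -0.332  0.229] [ 0.583 -0.384  0.08 ] [ 0.599 -0.261  0.319]
[120 136  26   8  81] [0.679 0.923 0.096] [0.65  0.882 0.083] [0.708 0.969 0.099]
[332 219   6   6  36] [ 0.453 -0.198  0.059] [ 0.441 -0.208  0.058] [ 0.468 -0.186  0.061]
roll [ 0.37057055 -0.0553497   0.02644811]
vial [ 0.54208517 -0.08403813  0.02682676]
stand [0.50873263 0.13778889 0.01009333]
post [0.51429549 0.13988046 0.09989236]
timer [0.53654286 0.30924688 0.03102634]
stand [0.48826191 0.14285493 0.01312552]
post [0.51389994 0.14721706 0.09074172]
```

View pics/a.png

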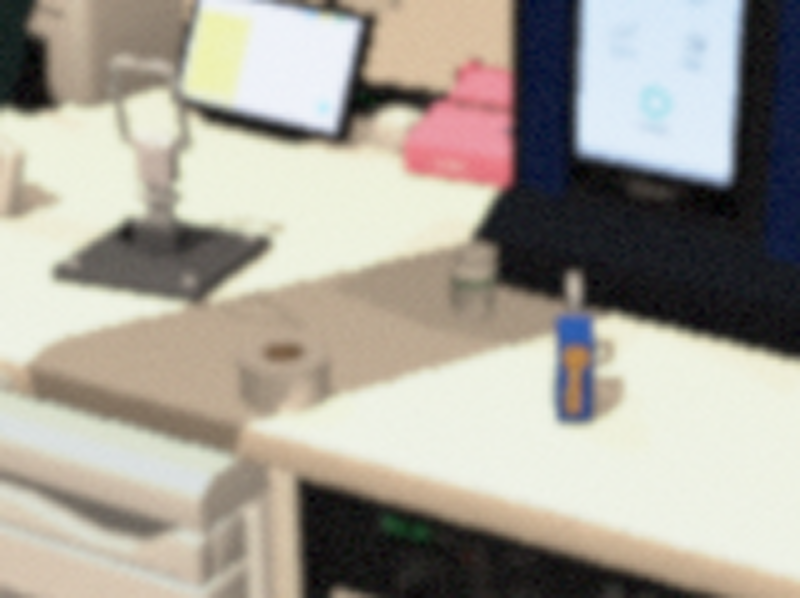

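The crop shows the blue fob at about (575,365), with the key facing the camera and the hook behind it. The vial is at (475,280), the roll at (285,370), and the ring's bar runs from (115,60) to (180,75).

Emit:
{"op": "play_rows", "data": {
  "increments": [
    {"tx": 0.03, "ty": -0.022, "fingers": 1},
    {"tx": 0.033, "ty": -0.024},
    {"tx": 0.033, "ty": -0.024},
    {"tx": 0.033, "ty": -0.024},
    {"tx": 0.033, "ty": -0.024},
    {"tx": 0.033, "ty": -0.024},
    {"tx": 0.033, "ty": -0.024},
    {"tx": 0.015, "ty": -0.01}
  ]
}}

```text
schema error: expected keys tx, ty, tz, wx, wy, wz, fingers
```

```bash
python3 - <<'E'
from h import *
s=read_state();print(s['tool_pos'],s['orientation'],s['time'])
im,d,m=cap('wrist'); save(im,'pics/w1.png'); np.savez('w1.npz',im=im,d=d,**{k:np.array(m[k]) for k in m})
print(-np.array(m['R']).T@np.array(m['t']),np.array(m['R']).round(2),m['fov_y'])
E
```

```text
[ 0.24051634 -0.54902805  0.24754344] [ 9.78775424e-01  2.04934022e-01 -7.86430674e-05 -8.42439905e-04] 0.1
[ 0.31237027 -0.51810284  0.37391501] [[ 0.4  -0.92  0.  ]
 [-0.87 -0.38  0.31]
 [-0.28 -0.13 -0.95]] 68.22488676583112
```

View pics/w1.png

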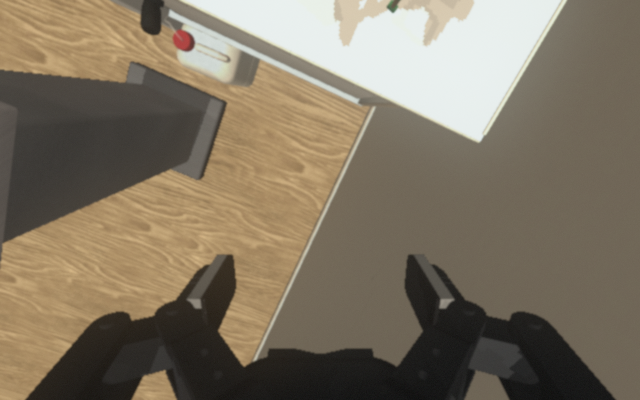

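The move was refused because every row needs all the keys. The wrist camera sits on the tool's +x side and looks down between the fingers.

Emit:
{"op": "play_rows", "data": {
  "increments": [
    {"tx": 0.03, "ty": -0.022, "tz": 0, "wx": 0, "wy": 0, "wz": 0, "fingers": 1},
    {"tx": 0.033, "ty": -0.024, "tz": 0, "wx": 0, "wy": 0, "wz": 0, "fingers": 1},
    {"tx": 0.033, "ty": -0.024, "tz": 0, "wx": 0, "wy": 0, "wz": 0, "fingers": 1},
    {"tx": 0.033, "ty": -0.024, "tz": 0, "wx": 0, "wy": 0, "wz": 0, "fingers": 1},
    {"tx": 0.033, "ty": -0.024, "tz": 0, "wx": 0, "wy": 0, "wz": 0, "fingers": 1},
    {"tx": 0.033, "ty": -0.024, "tz": 0, "wx": 0, "wy": 0, "wz": 0, "fingers": 1},
    {"tx": 0.033, "ty": -0.024, "tz": 0, "wx": 0, "wy": 0, "wz": 0, "fingers": 1},
    {"tx": 0.015, "ty": -0.01, "tz": 0, "wx": 0, "wy": 0, "wz": 0, "fingers": 1}
  ]
}}

```text
time: 0.82
tool_pos: [0.3936, -0.2865, 0.248]
orientation: [0.979, 0.206, 0.0, -0.001]
contact_force: [0.1, -0.2, -1.1]
gripper_width: 0.0852
grip_force: 0.0
```

```bash
python3 - <<'E'
from h import *
s=read_state();print(s['tool_pos'],s['orientation'],s['time'])
im,d,m=cap('wrist'); save(im,'pics/w2.png'); np.savez('w1.npz',im=im,d=d,**{k:np.array(m[k]) for k in m})
E
```

```text
[ 0.39359427 -0.28646022  0.24804024] [ 9.78594333e-01  2.05794281e-01  2.40952006e-04 -1.33699940e-03] 0.8167
```

View pics/w2.png

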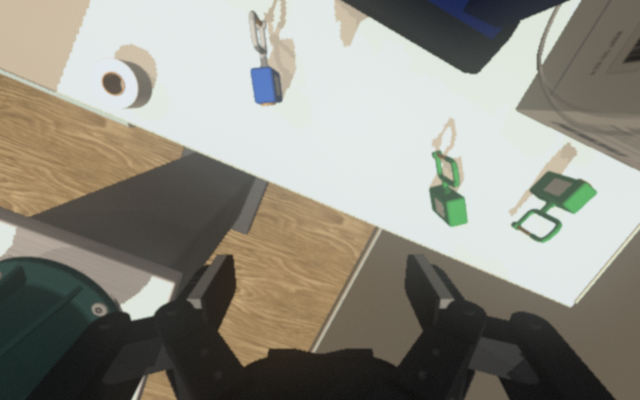

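Blue fob top at about (263,87), with its hook running up to (257,15). The green lookalikes are at (448,190) and (555,200), and the roll is at (118,82).

```bash
python3 - <<'E'
from h import *
a=np.load('w1.npz');P=cloud(a['d'],a)
hsv=cv2.cvtColor(a['im'],cv2.COLOR_RGB2HSV)
mk=(hsv[...,0]>100)&(hsv[...,0]<135)&(hsv[...,1]>90)
w=np.zeros_like(mk);w[60:110,240:290]=1;mk&=w
t=mk&(P[...,2]>.055)
p=P[t];print(t.sum(),p.mean(0),np.median(p[:,2]))
r=cv2.minAreaRect((p[:,:2]*1000).astype(np.float32));print(r,(cv2.boxPoints(r)/1000).round(4).tolist())
w[:]=0;w[0:75,235:290]=1
h=w&(P[...,2]>.02)&(P[...,2]<.09)&~mk
q=P[h];print(h.sum(),np.percentile(q,[5,50,95],axis=0).round(3))
g=q[q[:,2]>.06]; 
c=np.array(r[0])/1000
x=q[np.linalg.norm(q[:,:2]-c,axis=1)>.03]
dd=x[:,:2].mean(0)-c;print(np.arctan2(dd[1],dd[0]),np.arctan2(*(g[:,:2].mean(0)-c)[::-1]),len(g))
hh=np.hypot(*(q[:,:2]-c).T); print(hh.max())
E
```

```text
698 [ 0.4580508  -0.19711358  0.0616731 ] 0.06035310361293644
((466.9694519042969, -217.68594360351562), (32.76823806762695, 68.29523468017578), 23.13051986694336) [[0.43849998712539673, -0.19269999861717224], [0.4652999937534332, -0.2554999887943268], [0.49549999833106995, -0.24269999563694], [0.46860000491142273, -0.17980000376701355]]
684 [[ 0.473 -0.193  0.022]
 [ 0.496 -0.175  0.051]
 [ 0.513 -0.166  0.072]]
0.9682194981037204 0.9588387524619499 277
0.07207694795446182
```

```bash
python3 - <<'E'
from h import *
a=np.load('w1.npz');P=cloud(a['d'],a)
hsv=cv2.cvtColor(a['im'],cv2.COLOR_RGB2HSV)
mk=(hsv[...,0]>100)&(hsv[...,0]<135)&(hsv[...,1]>90)
w=np.zeros_like(mk);w[60:110,240:290]=1;mk&=w
t=mk&(abs(P[...,2]-.06)<.004)
t=cv2.morphologyEx(t.astype(np.uint8),cv2.MORPH_OPEN,np.ones((3,3)))>0
v,u=np.nonzero(t)
f=200/np.tan(np.radians(a['fov_y'])/2)
C=-a['R'].T@a['t']; 
d=np.stack([(u-a['cx'])/f,(v-a['cy'])/f,np.ones(len(u))],-1)@a['R']; p=C+d*((.06-C[2])/d[:,2])[:,None]
r=cv2.minAreaRect((p[:,:2]*1000).astype(np.float32));print(len(p),p.mean(0),r)
w[:]=0;w[0:75,235:290]=1
h=w&(P[...,2]>.062)&(P[...,2]<.08); g=P[h]
print(np.percentile(g,[2,50,98],axis=0).round(4))
c=np.array(r[0])/1000
dd=g[:,:2].mean(0)-c;print(np.arctan2(dd[1],dd[0]),np.hypot(*dd))
vx=cv2.fitLine(g[:,:2].astype(np.float32),cv2.DIST_HUBER,0,0.001,.001).ravel();print(np.arctan2(vx[1],vx[0]))
E
```

```text
694 [ 0.45801128 -0.19681521  0.06      ] ((457.895751953125, -196.81884765625), (31.912965774536133, 20.459091186523438), 28.97306251525879)
[[ 0.4853 -0.1814  0.0629]
 [ 0.4986 -0.1736  0.0699]
 [ 0.5124 -0.1653  0.0724]]
0.520257554128308 0.046782152161722414
0.48713154
```

Emit:
{"op": "play_rows", "data": {
  "increments": [
    {"tx": 0.032, "ty": -0.019, "tz": 0.0, "wx": 0, "wy": 0, "wz": -0.03, "fingers": 1},
    {"tx": 0.032, "ty": -0.019, "tz": 0.01, "wx": 0, "wy": 0, "wz": -0.03, "fingers": 1},
    {"tx": 0.026, "ty": -0.018, "tz": 0.02, "wx": 0, "wy": 0, "wz": -0.03, "fingers": 1},
    {"tx": 0, "ty": 0, "tz": 0.04, "wx": 0, "wy": 0, "wz": 0, "fingers": 1},
    {"tx": 0, "ty": 0, "tz": 0.04, "wx": 0, "wy": 0, "wz": 0, "fingers": 1},
    {"tx": 0, "ty": 0, "tz": 0, "wx": 0, "wy": 0, "wz": 0, "fingers": 1},
    {"tx": 0, "ty": 0, "tz": 0, "wx": 0, "wy": 0, "wz": 0, "fingers": 1}
  ]
}}

```text
time: 1.45
tool_pos: [0.4483, -0.2011, 0.1369]
orientation: [0.969, 0.249, -0.002, -0.002]
contact_force: [0.3, 0.4, 0.8]
gripper_width: 0.0853
grip_force: 0.0
```

```bash
python3 - <<'E'
from h import *
from scipy.spatial.transform import Rotation as R
s=read_state();Rt=R.from_quat(s['orientation']).as_matrix();print(s['tool_pos'],Rt.round(4).tolist(),np.arctan2(Rt[1,0],Rt[0,0]))
print(s['joints'])
im,d,m=cap('wrist'); save(im,'pics/w3.png'); P=cloud(d,m)
hsv=cv2.cvtColor(im,cv2.COLOR_RGB2HSV)
t=(hsv[...,0]>100)&(hsv[...,0]<135)&(hsv[...,1]>90)&(abs(P[...,2]-.06)<.005)
p=P[t]; p=p[np.hypot(*(p[:,:2]-[.458,-.197]).T)<.035]
r=cv2.minAreaRect((p[:,:2]*1000).astype(np.float32));print(len(p),p.mean(0),r)
print('in tool',(np.array([*r[0],60])/1000-s['tool_pos'])@Rt)
E
```

```text
[ 0.44834224 -0.20107082  0.13693895] [[0.8762, 0.4819, -0.005], [0.4819, -0.8762, 0.003], [-0.0029, -0.0051, -1.0]] 0.5028548211578173
[-5.62201898e-01  3.46405998e-01  1.86342269e+00 -1.17321069e-04
  9.37626891e-01  5.05816733e-01]
1148 [ 0.45883053 -0.19529436  0.06052164] ((457.9815368652344, -195.60377502441406), (32.49504470825195, 19.696134567260742), 29.64346694946289)
in tool [0.01130563 0.0002461  0.07690597]
```

Emit:
{"op": "play_rows", "data": {
  "increments": [
    {"tx": 0.016, "ty": 0, "tz": 0.03, "wx": 0, "wy": 0, "wz": -0.006, "fingers": 1},
    {"tx": 0, "ty": 0, "tz": 0.035, "wx": 0, "wy": 0, "wz": 0, "fingers": 1},
    {"tx": 0, "ty": 0, "tz": 0.025, "wx": 0, "wy": 0, "wz": 0, "fingers": 1},
    {"tx": 0, "ty": 0, "tz": 0.011, "wx": 0, "wy": 0, "wz": 0, "fingers": 1},
    {"tx": 0, "ty": 0, "tz": 0, "wx": 0, "wy": 0, "wz": 0, "fingers": 1}
  ]
}}

```text
time: 1.92
tool_pos: [0.4644, -0.1951, 0.0374]
orientation: [0.968, 0.251, -0.0, -0.0]
contact_force: [-0.3, -0.4, -1.2]
gripper_width: 0.0854
grip_force: 0.0
```

Emit:
{"op": "play_rows", "data": {
  "increments": [
    {"tx": 0, "ty": 0, "tz": 0, "wx": 0, "wy": 0, "wz": 0, "fingers": 0},
    {"tx": 0, "ty": 0, "tz": 0, "wx": 0, "wy": 0, "wz": 0, "fingers": 0},
    {"tx": 0, "ty": 0, "tz": 0, "wx": 0, "wy": 0, "wz": 0, "fingers": 0},
    {"tx": 0, "ty": 0, "tz": 0, "wx": 0, "wy": 0, "wz": 0, "fingers": 0},
    {"tx": 0, "ty": 0, "tz": 0, "wx": 0, "wy": 0, "wz": 0, "fingers": 0},
    {"tx": 0, "ty": 0, "tz": 0, "wx": 0, "wy": 0, "wz": 0, "fingers": 0},
    {"tx": 0, "ty": 0, "tz": 0, "wx": 0, "wy": 0, "wz": 0, "fingers": 0},
    {"tx": 0, "ty": 0, "tz": 0, "wx": 0, "wy": 0, "wz": 0, "fingers": 0}
  ],
  "newtons": 120
}}

```text
time: 2.58
tool_pos: [0.4646, -0.1945, 0.0385]
orientation: [0.968, 0.252, 0.001, 0.001]
contact_force: [-0.9, 0.1, 9.6]
gripper_width: 0.0209
grip_force: 116.9
```

Emit:
{"op": "play_rows", "data": {
  "increments": [
    {"tx": 0, "ty": 0, "tz": -0.02, "wx": 0, "wy": 0, "wz": 0, "fingers": 0},
    {"tx": 0, "ty": 0, "tz": -0.035, "wx": 0, "wy": 0, "wz": 0, "fingers": 0},
    {"tx": 0, "ty": 0, "tz": -0.04, "wx": 0, "wy": 0, "wz": 0, "fingers": 0},
    {"tx": 0, "ty": 0, "tz": -0.04, "wx": 0, "wy": 0, "wz": 0, "fingers": 0},
    {"tx": 0, "ty": 0, "tz": -0.04, "wx": 0, "wy": 0, "wz": 0, "fingers": 0},
    {"tx": 0, "ty": 0, "tz": -0.03, "wx": 0, "wy": 0, "wz": 0, "fingers": 0},
    {"tx": 0, "ty": 0, "tz": 0, "wx": 0, "wy": 0, "wz": 0, "fingers": 0}
  ]
}}

```text
time: 3.17
tool_pos: [0.4674, -0.196, 0.2491]
orientation: [0.968, 0.252, 0.004, 0.004]
contact_force: [1.6, -0.8, -1.1]
gripper_width: 0.0205
grip_force: 117.4
```

Emit:
{"op": "play_rows", "data": {
  "increments": [
    {"tx": 0.01, "ty": -0.03, "tz": 0, "wx": 0, "wy": 0, "wz": 0, "fingers": 0},
    {"tx": 0.01, "ty": -0.038, "tz": 0, "wx": 0, "wy": 0, "wz": 0, "fingers": 0},
    {"tx": 0.01, "ty": -0.038, "tz": 0, "wx": 0, "wy": 0, "wz": 0, "fingers": 0},
    {"tx": 0.01, "ty": -0.038, "tz": 0, "wx": 0, "wy": 0, "wz": 0, "fingers": 0},
    {"tx": 0, "ty": -0.038, "tz": 0, "wx": 0, "wy": 0, "wz": 0, "fingers": 0},
    {"tx": 0, "ty": -0.02, "tz": 0, "wx": 0, "wy": 0, "wz": 0, "fingers": 0},
    {"tx": 0, "ty": 0, "tz": 0, "wx": 0, "wy": 0, "wz": 0, "fingers": 0},
    {"tx": 0, "ty": 0, "tz": 0, "wx": 0, "wy": 0, "wz": 0, "fingers": 0}
  ]
}}

```text
time: 3.83
tool_pos: [0.3996, 0.0026, 0.2418]
orientation: [0.967, 0.253, -0.0, -0.0]
contact_force: [0.3, 0.2, -1.2]
gripper_width: 0.0205
grip_force: 117.9
```

```bash
python3 - <<'E'
from h import *
s=read_state();print(s['tool_pos'],s['orientation'],s['time'],s['contact_force'],s['joints'].round(3))
im,d,m=cap('wrist'); save(im,'pics/w4.png'); np.savez('w4.npz',im=im,d=d,tp=s['tool_pos'],tq=s['orientation'],**{k:np.array(m[k]) for k in m})
E
```

```text
[0.39955439 0.0025723  0.2418436 ] [ 9.67490270e-01  2.52907899e-01 -4.07133529e-04 -7.74587028e-05] 3.8333 [ 0.2660018   0.21302828 -1.15040821] [-0.167  0.071  1.918 -0.     1.154  0.893]
```

View pics/w4.png

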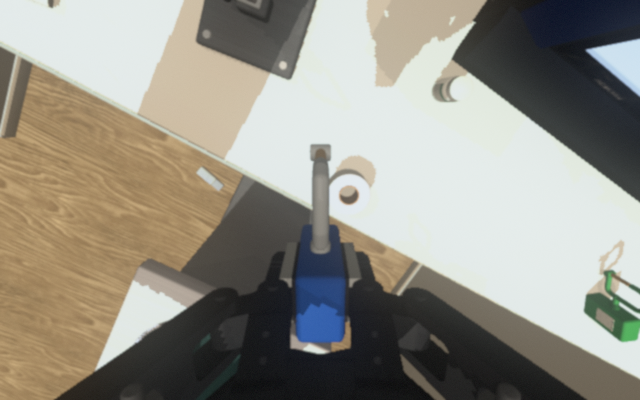

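The wrist view shows the held fob at (320,280), its hook reaching (320,150), the stand base's near edge from (200,40) to (290,75), and the vial at (445,88). I'll move back from the stand and turn to its yaw, about 0.15.

Emit:
{"op": "play_rows", "data": {
  "increments": [
    {"tx": 0.012, "ty": -0.027, "tz": 0, "wx": 0, "wy": 0, "wz": 0, "fingers": 0},
    {"tx": 0.012, "ty": -0.027, "tz": 0, "wx": 0, "wy": 0, "wz": 0, "fingers": 0},
    {"tx": 0.012, "ty": -0.027, "tz": 0, "wx": 0, "wy": 0, "wz": 0, "fingers": 0},
    {"tx": 0.012, "ty": -0.027, "tz": 0, "wx": 0, "wy": 0, "wz": 0, "fingers": 0},
    {"tx": 0, "ty": 0, "tz": 0, "wx": 0, "wy": 0, "wz": 0.12, "fingers": 0},
    {"tx": 0, "ty": 0, "tz": 0, "wx": 0, "wy": 0, "wz": 0.12, "fingers": 0},
    {"tx": 0, "ty": 0, "tz": 0, "wx": 0, "wy": 0, "wz": 0.12, "fingers": 0},
    {"tx": 0, "ty": 0, "tz": 0, "wx": 0, "wy": 0, "wz": 0, "fingers": 0}
  ]
}}

```text
time: 4.55
tool_pos: [0.391, 0.1188, 0.2421]
orientation: [0.997, 0.072, 0.0, 0.0]
contact_force: [-0.2, -0.6, -0.9]
gripper_width: 0.0206
grip_force: 117.8
```

```bash
python3 - <<'E'
from h import *
s=read_state();print(s['tool_pos'],s['orientation'],s['time'],s['contact_force'],s['joints'].round(3))
im,d,m=cap('wrist'); save(im,'pics/w5.png'); np.savez('w5.npz',im=im,d=d,tp=s['tool_pos'],tq=s['orientation'],**{k:np.array(m[k]) for k in m})
E
```

```text
[0.39103121 0.11881687 0.24213008] [9.97418781e-01 7.18035531e-02 1.01518978e-04 1.22114076e-04] 4.55 [-0.22617854 -0.6059978  -0.86813495] [ 0.126  0.084  1.902 -0.     1.155  1.553]
```

View pics/w5.png

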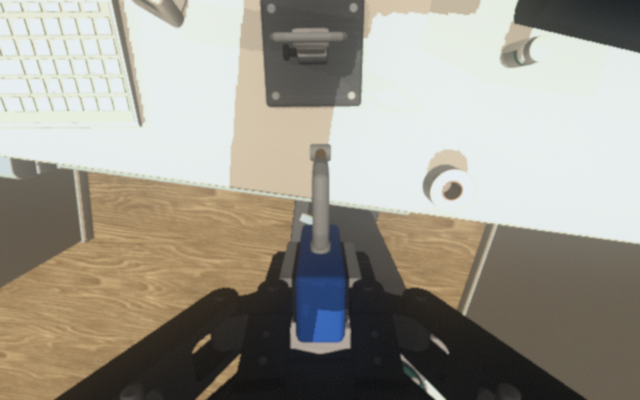

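The ring's bar runs level from (272,37) to (346,37), in line with the tool's y. The clip is central, with its hook tip at (320,150).

```bash
python3 - <<'E'
from h import *
from scipy.spatial.transform import Rotation as R
a=np.load('w5.npz');P=cloud(a['d'],a);Rt=R.from_quat(a['tq']).as_matrix()
T=(P-a['tp'])@Rt
w=np.zeros((400,640),bool);w[25:50,265:355]=1
h=w&(P[...,2]>.125)&(P[...,2]<.185)
v,u=np.nonzero(h);print(h.sum(),u.min(),u.max(),v.min(),v.max())
print('world',np.percentile(P[h],[2,10,50,90,98],axis=0).round(4).tolist())
print('tool',np.percentile(T[h],[2,10,50,90,98],axis=0).round(4).tolist())
q=T[h];l=cv2.fitLine(q[:,:2].astype(np.float32),cv2.DIST_HUBER,0,.001,.001).ravel();print('bar ang in tool',l)
# base edges
b=(abs(P[...,2]-.012)<.005)&(a['im'].mean(-1)<110);b[150:]=0;b[:,:240]=0;b[:,390:]=0
p=P[b];r=cv2.minAreaRect((p[:,:2]*1000).astype(np.float32));print('base',r)
# clip
w[:]=0;w[140:260,300:340]=1;hk=w&(T[...,2]<.01)&(T[...,2]>-.06);q=T[hk];print('hook',np.percentile(q,[2,50,98],axis=0).round(4).tolist())
hsv=cv2.cvtColor(a['im'],cv2.COLOR_RGB2HSV);bl=(hsv[...,0]>100)&(hsv[...,0]<135)&(hsv[...,1]>90);bl[:220]=0;bl[345:]=0;bl[:,:290]=0;bl[:,350:]=0
q=T[bl];print('fob',np.percentile(q,[2,10,50,90,98],axis=0).round(4).tolist())
for c in range(150,250,12): print(c,T[c,320].round(4), end=' ')
E
```

```text
792 269 346 31 42
world [[0.5023, 0.1193, 0.1499], [0.5036, 0.1236, 0.1548], [0.5071, 0.1426, 0.1584], [0.5111, 0.162, 0.1597], [0.513, 0.1665, 0.1605]]
tool [[0.1158, -0.0309, 0.0817], [0.1162, -0.0264, 0.0825], [0.1184, -0.0071, 0.0838], [0.1208, 0.0126, 0.0874], [0.1217, 0.0168, 0.0922]]
bar ang in tool [ 0.01261351  0.9999204   0.11841326 -0.00698459]
base ((516.3264770507812, 143.78350830078125), (105.8305892944336, 108.6805648803711), 8.223203659057617)
hook [[0.0099, -0.0076, -0.0337], [0.0409, 0.0009, -0.0302], [0.0582, 0.009, 0.0078]]
fob [[-0.0206, -0.0089, -0.0232], [-0.0163, -0.0072, -0.0227], [0.0025, 0.001, -0.0217], [0.0106, 0.0094, -0.0056], [0.011, 0.011, 0.0095]]
150 [0.0579 0.001  0.0079] 162 [ 0.0585  0.0009 -0.0234] 174 [ 0.0557  0.0009 -0.03  ] 186 [ 0.0523  0.0009 -0.0325] 198 [ 0.0482  0.0009 -0.0328] 210 [ 0.0443  0.0009 -0.0337] 222 [ 0.0399  0.0009 -0.0336] 234 [ 0.0351  0.0009 -0.0329] 246 [ 0.0293  0.0009 -0.0306]
```

Emit:
{"op": "play_rows", "data": {
  "increments": [
    {"tx": 0, "ty": -0.004, "tz": 0.02, "wx": 0, "wy": 0, "wz": -0.006, "fingers": 0},
    {"tx": 0, "ty": -0.004, "tz": 0.025, "wx": 0, "wy": 0, "wz": 0, "fingers": 0},
    {"tx": 0.01, "ty": 0, "tz": 0.025, "wx": 0, "wy": 0, "wz": 0, "fingers": 0},
    {"tx": 0.015, "ty": 0, "tz": 0.0165, "wx": 0, "wy": 0, "wz": 0, "fingers": 0},
    {"tx": 0.015, "ty": 0, "tz": 0, "wx": 0, "wy": 0, "wz": 0, "fingers": 0},
    {"tx": 0, "ty": 0, "tz": 0, "wx": 0, "wy": 0, "wz": 0, "fingers": 0},
    {"tx": 0, "ty": 0, "tz": 0, "wx": 0, "wy": 0, "wz": 0, "fingers": 0}
  ]
}}

```text
time: 5.18
tool_pos: [0.4292, 0.133, 0.1557]
orientation: [0.997, 0.078, -0.0, -0.0]
contact_force: [0.1, -0.3, -1.5]
gripper_width: 0.0208
grip_force: 117.8
```

```bash
cat > look.py <<'E'
from h import *
from scipy.spatial.transform import Rotation as R
import sys
s=read_state();im,d,m=cap('wrist');save(im,sys.argv[1])
Rt=R.from_quat(s['orientation']).as_matrix();P=cloud(d,m);T=(P-s['tool_pos'])@Rt
print(s['time'],s['tool_pos'],s['orientation'].round(4),s['contact_force'].round(2))
# bar at both sides of the hook (|y|>7 mm), inside the legs
w=(abs(T[...,0]-.06)<.05)&(T[...,2]>-.04)&(T[...,2]<.012)&(abs(T[...,1]-.001)>.007)&(abs(T[...,1])<.03)&(T[...,0]>.03)
q=T[w];print(w.sum(),np.percentile(q,[2,10,50,90,98],axis=0).round(4).tolist() if len(q) else '')
k=(abs(T[...,1]-.001)<.004)&(T[...,2]<-.025)&(T[...,2]>-.045)&(T[...,0]>.012);q=T[k];print('crown',np.percentile(q,[2,50,98],axis=0).round(4).tolist())
E
python3 look.py pics/w6.png
```

```text
5.1833 [0.42924199 0.1329814  0.15566172] [ 0.9969  0.0781 -0.     -0.    ] [ 0.1  -0.28 -1.49]
1311 [[0.0759, -0.0217, -0.0047], [0.0767, -0.0186, -0.0039], [0.079, 0.0089, -0.0024], [0.0816, 0.023, 0.002], [0.0831, 0.0261, 0.0086]]
crown [[0.0288, -0.002, -0.0338], [0.045, 0.0009, -0.0318], [0.0567, 0.0036, -0.026]]
```

View pics/w6.png

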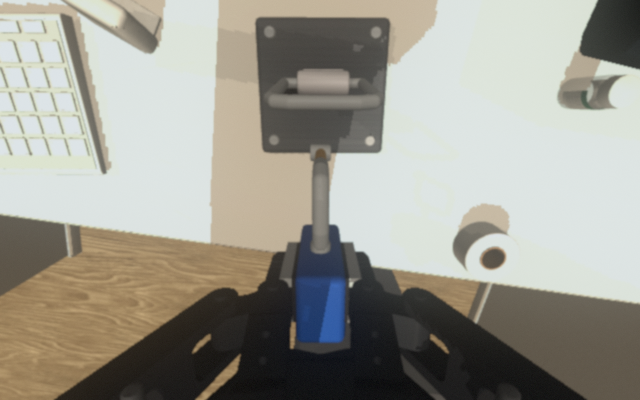

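The bar runs from (270,100) to (380,100), just ahead of the hook nose at (320,150). Its height is right, about 8.5 mm above the fob's centre. Now I'll advance.

Emit:
{"op": "play_rows", "data": {
  "increments": [
    {"tx": 0.008, "ty": 0, "tz": 0, "wx": 0, "wy": 0, "wz": 0, "fingers": 0},
    {"tx": 0.008, "ty": 0, "tz": 0, "wx": 0, "wy": 0, "wz": 0, "fingers": 0},
    {"tx": 0.006, "ty": 0, "tz": 0, "wx": 0, "wy": 0, "wz": 0, "fingers": 0},
    {"tx": 0.004, "ty": 0, "tz": 0, "wx": 0, "wy": 0, "wz": 0, "fingers": 0},
    {"tx": 0.004, "ty": 0, "tz": 0, "wx": 0, "wy": 0, "wz": 0, "fingers": 0},
    {"tx": 0, "ty": 0, "tz": 0, "wx": 0, "wy": 0, "wz": 0, "fingers": 0}
  ]
}}

```text
time: 5.73
tool_pos: [0.459, 0.1383, 0.156]
orientation: [0.997, 0.077, 0.001, -0.0]
contact_force: [0.3, -0.1, -2.2]
gripper_width: 0.021
grip_force: 117.8
```

```bash
python3 look.py pics/w7.png
```

```text
5.7333 [0.45896823 0.13831376 0.15602874] [ 9.97e-01  7.74e-02  5.00e-04 -1.00e-04] [ 0.26 -0.11 -2.16]
1138 [[0.0584, -0.0212, -0.005], [0.0591, -0.0177, -0.0043], [0.0616, 0.01, -0.0028], [0.0637, 0.0234, 0.0008], [0.0641, 0.0266, 0.0065]]
crown [[0.0289, -0.002, -0.0338], [0.045, 0.0009, -0.0317], [0.0567, 0.0036, -0.0261]]
```

Emit:
{"op": "play_rows", "data": {
  "increments": [
    {"tx": 0.004, "ty": 0, "tz": 0, "wx": 0, "wy": 0, "wz": 0, "fingers": 0},
    {"tx": 0.003, "ty": 0, "tz": 0, "wx": 0, "wy": 0, "wz": 0, "fingers": 0},
    {"tx": 0.003, "ty": 0, "tz": 0, "wx": 0, "wy": 0, "wz": 0, "fingers": 0},
    {"tx": 0.003, "ty": 0, "tz": 0, "wx": 0, "wy": 0, "wz": 0, "fingers": 0},
    {"tx": 0.003, "ty": 0, "tz": 0, "wx": 0, "wy": 0, "wz": 0, "fingers": 0},
    {"tx": 0, "ty": 0, "tz": 0, "wx": 0, "wy": 0, "wz": 0, "fingers": 0}
  ]
}}

```text
time: 6.28
tool_pos: [0.4738, 0.1406, 0.1557]
orientation: [0.997, 0.077, -0.0, -0.0]
contact_force: [-2.4, -0.3, -0.9]
gripper_width: 0.0208
grip_force: 117.8
```

```bash
python3 look.py pics/w8.png
```

```text
6.2833 [0.47381264 0.14060166 0.15566123] [ 9.97e-01  7.73e-02 -4.00e-04 -0.00e+00] [-2.38 -0.27 -0.85]
1083 [[0.0535, -0.0212, -0.0043], [0.0545, -0.0175, -0.0037], [0.0569, 0.0098, -0.0021], [0.0591, 0.023, 0.0009], [0.0596, 0.0265, 0.0058]]
crown [[0.029, -0.002, -0.0339], [0.045, 0.0008, -0.0317], [0.0567, 0.0036, -0.0259]]
```

Emit:
{"op": "play_rows", "data": {
  "increments": [
    {"tx": 0.003, "ty": 0, "tz": 0, "wx": 0, "wy": 0, "wz": 0, "fingers": 0},
    {"tx": 0.003, "ty": 0, "tz": 0, "wx": 0, "wy": 0, "wz": 0, "fingers": 0},
    {"tx": 0.003, "ty": 0, "tz": 0, "wx": 0, "wy": 0, "wz": 0, "fingers": 0},
    {"tx": 0.003, "ty": 0, "tz": 0, "wx": 0, "wy": 0, "wz": 0, "fingers": 0},
    {"tx": 0, "ty": 0, "tz": 0, "wx": 0, "wy": 0, "wz": 0, "fingers": 0}
  ]
}}

```text
time: 6.75
tool_pos: [0.4861, 0.1425, 0.1557]
orientation: [0.997, 0.077, 0.0, -0.0]
contact_force: [-1.1, -0.8, -4.4]
gripper_width: 0.0211
grip_force: 117.7
```

```bash
python3 look.py pics/w9.png
```

```text
6.75 [0.48611423 0.14251254 0.15565538] [ 9.97e-01  7.73e-02  1.00e-04 -1.00e-04] [-1.13 -0.83 -4.43]
980 [[0.0416, -0.0213, -0.0042], [0.0423, -0.0176, -0.0036], [0.0448, 0.0096, -0.002], [0.0467, 0.0231, 0.0013], [0.0472, 0.0267, 0.006]]
crown [[0.029, -0.002, -0.0337], [0.0452, 0.0008, -0.0316], [0.0569, 0.0036, -0.0259]]
```

Emit:
{"op": "play_rows", "data": {
  "increments": [
    {"tx": 0.003, "ty": 0, "tz": 0, "wx": 0, "wy": 0, "wz": 0, "fingers": 0},
    {"tx": 0.002, "ty": 0, "tz": 0.0, "wx": 0, "wy": 0, "wz": 0, "fingers": 0},
    {"tx": 0, "ty": 0, "tz": 0.003, "wx": 0, "wy": 0, "wz": 0, "fingers": 0},
    {"tx": 0, "ty": 0, "tz": 0.004, "wx": 0, "wy": 0, "wz": 0, "fingers": 0},
    {"tx": 0, "ty": 0, "tz": 0.004, "wx": 0, "wy": 0, "wz": 0, "fingers": 0},
    {"tx": 0, "ty": 0, "tz": 0.004, "wx": 0, "wy": 0, "wz": 0, "fingers": 0},
    {"tx": 0, "ty": 0, "tz": 0.003, "wx": 0, "wy": 0, "wz": 0, "fingers": 0},
    {"tx": 0, "ty": 0, "tz": 0, "wx": 0, "wy": 0, "wz": 0, "fingers": 0}
  ]
}}

```text
time: 7.47
tool_pos: [0.4907, 0.1432, 0.1373]
orientation: [0.997, 0.077, 0.0, -0.0]
contact_force: [-0.6, -0.3, -1.6]
gripper_width: 0.0205
grip_force: 117.7
```

```bash
sed -i 's/>-.04)&(T\[...,2\]<.012)/>-.045)\&(T[...,2]<.012)/' look.py; python3 look.py pics/w10.png
```

```text
7.4667 [0.49071885 0.1432411  0.13731025] [ 9.97e-01  7.73e-02  0.00e+00 -1.00e-04] [-0.58 -0.32 -1.56]
1456 [[0.0362, -0.021, -0.0226], [0.0374, -0.0182, -0.0219], [0.04, 0.01, -0.02], [0.0421, 0.0239, -0.0085], [0.0425, 0.0264, 0.008]]
crown [[0.0289, -0.002, -0.0337], [0.0451, 0.0009, -0.0317], [0.0568, 0.0036, -0.0261]]
```

Emit:
{"op": "play_rows", "data": {
  "increments": [
    {"tx": -0.0015, "ty": 0, "tz": 0.001, "wx": 0, "wy": 0, "wz": 0, "fingers": 0},
    {"tx": 0, "ty": 0, "tz": 0.001, "wx": 0, "wy": 0, "wz": 0, "fingers": 0},
    {"tx": 0, "ty": 0, "tz": 0.001, "wx": 0, "wy": 0, "wz": 0, "fingers": 0},
    {"tx": 0, "ty": 0, "tz": 0.001, "wx": 0, "wy": 0, "wz": 0, "fingers": 0},
    {"tx": 0, "ty": 0, "tz": 0, "wx": 0, "wy": 0, "wz": 0, "fingers": 0}
  ]
}}

```text
time: 7.93
tool_pos: [0.489, 0.143, 0.1337]
orientation: [0.997, 0.077, -0.0, -0.0]
contact_force: [0.9, -0.2, -1.3]
gripper_width: 0.0206
grip_force: 117.7
```

Emit:
{"op": "play_rows", "data": {
  "increments": [
    {"tx": 0, "ty": 0, "tz": 0.0005, "wx": 0, "wy": 0, "wz": 0, "fingers": 0},
    {"tx": 0, "ty": 0, "tz": 0.0005, "wx": 0, "wy": 0, "wz": 0, "fingers": 0},
    {"tx": 0, "ty": 0, "tz": 0.0005, "wx": 0, "wy": 0, "wz": 0, "fingers": 0},
    {"tx": 0, "ty": 0, "tz": 0.0005, "wx": 0, "wy": 0, "wz": 0, "fingers": 0},
    {"tx": 0, "ty": 0, "tz": 0, "wx": 0, "wy": 0, "wz": 0, "fingers": 0}
  ]
}}

```text
time: 8.35
tool_pos: [0.4891, 0.143, 0.1318]
orientation: [0.997, 0.077, 0.0, -0.0]
contact_force: [0.2, 1.5, -0.5]
gripper_width: 0.0208
grip_force: 117.7
```

```bash
python3 look.py pics/w11.png
```

```text
8.35 [0.48908868 0.14298619 0.1317924 ] [ 9.97e-01  7.73e-02  0.00e+00 -1.00e-04] [ 0.2   1.53 -0.46]
1667 [[0.0363, -0.021, -0.028], [0.0388, -0.0183, -0.0274], [0.0416, 0.0096, -0.0255], [0.0437, 0.0239, -0.0081], [0.0442, 0.0264, 0.008]]
crown [[0.0289, -0.0023, -0.0339], [0.0443, 0.0008, -0.0317], [0.0567, 0.0044, -0.0259]]
```

Emit:
{"op": "play_rows", "data": {
  "increments": [
    {"tx": 0, "ty": 0, "tz": 0.0005, "wx": 0, "wy": 0, "wz": 0, "fingers": 0},
    {"tx": 0, "ty": 0, "tz": 0.0005, "wx": 0, "wy": 0, "wz": 0, "fingers": 0},
    {"tx": 0, "ty": 0, "tz": 0.0005, "wx": 0, "wy": 0, "wz": 0, "fingers": 0},
    {"tx": 0, "ty": 0, "tz": 0, "wx": 0, "wy": 0, "wz": 0, "fingers": 0}
  ]
}}

```text
time: 8.73
tool_pos: [0.4892, 0.143, 0.1304]
orientation: [0.997, 0.077, 0.0, -0.0]
contact_force: [-0.0, 1.3, 1.1]
gripper_width: 0.0207
grip_force: 117.8
```

Emit:
{"op": "play_rows", "data": {
  "increments": [
    {"tx": 0, "ty": 0, "tz": 0.0005, "wx": 0, "wy": 0, "wz": 0, "fingers": 0},
    {"tx": 0, "ty": 0, "tz": 0.0005, "wx": 0, "wy": 0, "wz": 0, "fingers": 0},
    {"tx": 0, "ty": 0, "tz": 0, "wx": 0, "wy": 0, "wz": 0, "fingers": 0}
  ]
}}

```text
time: 8.98
tool_pos: [0.4892, 0.143, 0.1293]
orientation: [0.997, 0.077, 0.0, -0.0]
contact_force: [0.7, 0.2, 2.0]
gripper_width: 0.0208
grip_force: 117.8
```

Emit:
{"op": "play_rows", "data": {
  "increments": [
    {"tx": 0, "ty": 0, "tz": 0.0005, "wx": 0, "wy": 0, "wz": 0, "fingers": 0},
    {"tx": 0, "ty": 0, "tz": 0.0005, "wx": 0, "wy": 0, "wz": 0, "fingers": 0},
    {"tx": 0, "ty": 0, "tz": 0.0005, "wx": 0, "wy": 0, "wz": 0, "fingers": 0},
    {"tx": 0, "ty": 0, "tz": 0, "wx": 0, "wy": 0, "wz": 0, "fingers": 0}
  ]
}}

```text
time: 9.32
tool_pos: [0.4891, 0.143, 0.1277]
orientation: [0.997, 0.077, 0.0, -0.0]
contact_force: [0.1, 1.1, 1.9]
gripper_width: 0.0208
grip_force: 117.8
```

```bash
python3 look.py pics/w12.png
```

```text
9.3167 [0.48907694 0.14297733 0.12774049] [ 9.97e-01  7.73e-02  0.00e+00 -1.00e-04] [0.07 1.13 1.87]
1650 [[0.0363, -0.0209, -0.0283], [0.0388, -0.0183, -0.0277], [0.0416, 0.0098, -0.0258], [0.0437, 0.0239, -0.0074], [0.0441, 0.0263, 0.0078]]
crown [[0.0289, -0.0023, -0.0339], [0.0444, 0.0008, -0.0317], [0.0568, 0.0044, -0.0258]]
```

Emit:
{"op": "play_rows", "data": {
  "increments": [
    {"tx": 0, "ty": 0, "tz": 0.0005, "wx": 0, "wy": 0, "wz": 0, "fingers": 0},
    {"tx": 0, "ty": 0, "tz": 0.0005, "wx": 0, "wy": 0, "wz": 0, "fingers": 0},
    {"tx": 0, "ty": 0, "tz": 0.0005, "wx": 0, "wy": 0, "wz": 0, "fingers": 0},
    {"tx": 0, "ty": 0, "tz": 0, "wx": 0, "wy": 0, "wz": 0, "fingers": 0}
  ]
}}

```text
time: 9.7
tool_pos: [0.489, 0.143, 0.1262]
orientation: [0.997, 0.077, -0.0, -0.0]
contact_force: [0.3, -0.1, 1.7]
gripper_width: 0.0206
grip_force: 117.8
```

Emit:
{"op": "play_rows", "data": {
  "increments": [
    {"tx": 0, "ty": 0, "tz": 0.0005, "wx": 0, "wy": 0, "wz": 0, "fingers": 0},
    {"tx": 0, "ty": 0, "tz": 0.0005, "wx": 0, "wy": 0, "wz": 0, "fingers": 0},
    {"tx": 0, "ty": 0, "tz": 0.0005, "wx": 0, "wy": 0, "wz": 0, "fingers": 0},
    {"tx": 0, "ty": 0, "tz": 0, "wx": 0, "wy": 0, "wz": 0, "fingers": 0}
  ]
}}

```text
time: 10.03
tool_pos: [0.489, 0.143, 0.1248]
orientation: [0.997, 0.077, 0.0, -0.0]
contact_force: [0.3, 1.2, 1.4]
gripper_width: 0.0212
grip_force: 117.8
```

Emit:
{"op": "play_rows", "data": {
  "increments": [
    {"tx": 0, "ty": 0, "tz": 0.0005, "wx": 0, "wy": 0, "wz": 0, "fingers": 0},
    {"tx": 0, "ty": 0, "tz": 0.0005, "wx": 0, "wy": 0, "wz": 0, "fingers": 0},
    {"tx": 0, "ty": 0, "tz": 0.0005, "wx": 0, "wy": 0, "wz": 0, "fingers": 0},
    {"tx": 0, "ty": 0, "tz": 0, "wx": 0, "wy": 0, "wz": 0, "fingers": 0}
  ]
}}

```text
time: 10.37
tool_pos: [0.489, 0.143, 0.1232]
orientation: [0.997, 0.077, -0.0, -0.0]
contact_force: [-0.2, 0.2, 0.9]
gripper_width: 0.0208
grip_force: 117.8
```

Emit:
{"op": "play_rows", "data": {
  "increments": [
    {"tx": 0, "ty": 0, "tz": 0.0005, "wx": 0, "wy": 0, "wz": 0, "fingers": 0},
    {"tx": 0, "ty": 0, "tz": 0.0005, "wx": 0, "wy": 0, "wz": 0, "fingers": 0},
    {"tx": 0, "ty": 0, "tz": 0.0005, "wx": 0, "wy": 0, "wz": 0, "fingers": 0},
    {"tx": 0, "ty": 0, "tz": 0, "wx": 0, "wy": 0, "wz": 0, "fingers": 0}
  ]
}}

```text
time: 10.7
tool_pos: [0.4893, 0.143, 0.122]
orientation: [0.997, 0.077, 0.0, -0.0]
contact_force: [0.3, -0.1, 4.3]
gripper_width: 0.0205
grip_force: 118.3
```

Emit:
{"op": "play_rows", "data": {
  "increments": [
    {"tx": 0, "ty": 0, "tz": 0.0004, "wx": 0, "wy": 0, "wz": 0, "fingers": 0},
    {"tx": 0, "ty": 0, "tz": 0, "wx": 0, "wy": 0, "wz": 0, "fingers": 0}
  ]
}}

```text
time: 10.87
tool_pos: [0.4895, 0.1431, 0.1219]
orientation: [0.997, 0.077, 0.001, -0.0]
contact_force: [-0.8, -0.1, 6.4]
gripper_width: 0.0209
grip_force: 118.5
```

Emit:
{"op": "play_rows", "data": {
  "increments": [
    {"tx": 0, "ty": 0, "tz": 0.0004, "wx": 0, "wy": 0, "wz": 0, "fingers": 0},
    {"tx": 0, "ty": 0, "tz": 0, "wx": 0, "wy": 0, "wz": 0, "fingers": 0},
    {"tx": 0, "ty": 0, "tz": 0, "wx": 0, "wy": 0, "wz": 0, "fingers": 0}
  ]
}}

```text
time: 11.12
tool_pos: [0.4896, 0.1431, 0.1217]
orientation: [0.997, 0.077, 0.001, -0.0]
contact_force: [-0.8, 0.6, 8.8]
gripper_width: 0.0209
grip_force: 118.8
```

```bash
python3 look.py pics/w13.png
```

```text
11.1167 [0.48962823 0.14308166 0.12169546] [ 9.97e-01  7.73e-02  7.00e-04 -1.00e-04] [-0.84  0.58  8.75]
1710 [[0.0355, -0.021, -0.0289], [0.0383, -0.0182, -0.0283], [0.0412, 0.0098, -0.0264], [0.0433, 0.0238, -0.0077], [0.0437, 0.0262, 0.0079]]
crown [[0.029, -0.0023, -0.034], [0.0443, 0.0008, -0.0318], [0.0567, 0.0044, -0.026]]
```

Emit:
{"op": "play_rows", "data": {
  "increments": [
    {"tx": 0, "ty": 0, "tz": 0.0004, "wx": 0, "wy": 0, "wz": 0, "fingers": 0},
    {"tx": 0, "ty": 0, "tz": 0, "wx": 0, "wy": 0, "wz": 0, "fingers": 0},
    {"tx": 0, "ty": 0, "tz": 0, "wx": 0, "wy": 0, "wz": 0, "fingers": 0},
    {"tx": 0, "ty": 0, "tz": 0, "wx": 0, "wy": 0, "wz": 0, "fingers": 0},
    {"tx": 0, "ty": 0, "tz": 0, "wx": 0, "wy": 0, "wz": 0, "fingers": 0},
    {"tx": 0, "ty": 0, "tz": 0, "wx": 0, "wy": 0, "wz": 0, "fingers": 0},
    {"tx": 0, "ty": 0, "tz": 0, "wx": 0, "wy": 0, "wz": 0, "fingers": 0}
  ]
}}

```text
time: 11.75
tool_pos: [0.4898, 0.1431, 0.1215]
orientation: [0.997, 0.077, 0.001, -0.0]
contact_force: [-1.1, -0.4, 10.3]
gripper_width: 0.0207
grip_force: 119.1
```

Emit:
{"op": "play_rows", "data": {
  "increments": [
    {"tx": 0, "ty": 0, "tz": 0, "wx": 0, "wy": 0, "wz": 0, "fingers": 0},
    {"tx": 0, "ty": 0, "tz": 0, "wx": 0, "wy": 0, "wz": 0, "fingers": 0},
    {"tx": 0, "ty": 0, "tz": 0, "wx": 0, "wy": 0, "wz": 0, "fingers": 0},
    {"tx": 0, "ty": 0, "tz": 0, "wx": 0, "wy": 0, "wz": 0, "fingers": 0},
    {"tx": 0, "ty": 0, "tz": 0, "wx": 0, "wy": 0, "wz": 0, "fingers": 0},
    {"tx": 0, "ty": 0, "tz": 0, "wx": 0, "wy": 0, "wz": 0, "fingers": 0},
    {"tx": 0, "ty": 0, "tz": 0, "wx": 0, "wy": 0, "wz": 0, "fingers": 0}
  ]
}}

```text
time: 12.33
tool_pos: [0.4898, 0.1431, 0.1215]
orientation: [0.997, 0.077, 0.001, -0.0]
contact_force: [-0.8, 0.0, 9.7]
gripper_width: 0.0208
grip_force: 119.1
```

Emit:
{"op": "play_rows", "data": {
  "increments": [
    {"tx": 0, "ty": 0, "tz": -0.001, "wx": 0, "wy": 0, "wz": 0, "fingers": 0},
    {"tx": 0, "ty": 0, "tz": -0.001, "wx": 0, "wy": 0, "wz": 0, "fingers": 0},
    {"tx": 0, "ty": 0, "tz": -0.001, "wx": 0, "wy": 0, "wz": 0, "fingers": 0},
    {"tx": -0.004, "ty": 0, "tz": 0, "wx": 0, "wy": 0, "wz": 0, "fingers": 0},
    {"tx": -0.004, "ty": 0, "tz": 0, "wx": 0, "wy": 0, "wz": 0, "fingers": 0},
    {"tx": -0.004, "ty": 0, "tz": 0, "wx": 0, "wy": 0, "wz": 0, "fingers": 0},
    {"tx": -0.004, "ty": 0, "tz": 0, "wx": 0, "wy": 0, "wz": 0, "fingers": 0},
    {"tx": 0, "ty": 0, "tz": 0, "wx": 0, "wy": 0, "wz": 0, "fingers": 0}
  ]
}}

```text
time: 13.0
tool_pos: [0.4726, 0.1405, 0.1239]
orientation: [0.997, 0.077, 0.0, -0.0]
contact_force: [0.5, -0.4, 4.1]
gripper_width: 0.0208
grip_force: 118.3
```

```bash
python3 look.py pics/w14.png
```

```text
13.0 [0.47256765 0.14047048 0.12394984] [ 9.97e-01  7.74e-02  1.00e-04 -1.00e-04] [ 0.47 -0.35  4.14]
1915 [[0.0456, -0.021, -0.0278], [0.0466, -0.0186, -0.0272], [0.0492, 0.01, -0.0251], [0.0508, 0.0242, -0.0028], [0.0511, 0.0267, 0.0088]]
crown [[0.0291, -0.0022, -0.034], [0.0458, 0.0009, -0.0317], [0.0567, 0.0044, -0.0256]]
```

View pics/w14.png

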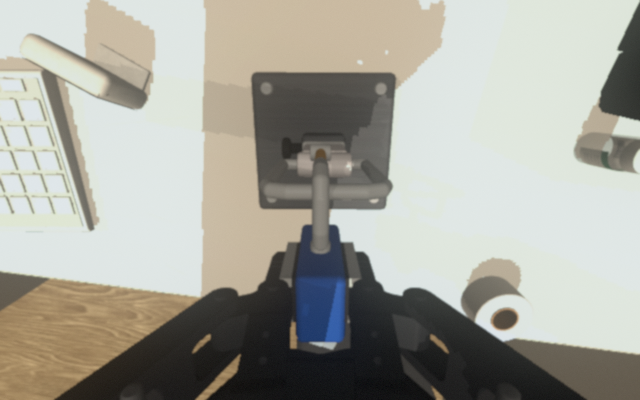

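The bar at (270–390,188) is caught inside the hook under the crown, and the ring is following the clip back.

Emit:
{"op": "play_rows", "data": {
  "increments": [
    {"tx": -0.003, "ty": 0, "tz": -0.0005, "wx": 0, "wy": 0, "wz": 0, "fingers": 0},
    {"tx": -0.003, "ty": 0, "tz": 0, "wx": 0, "wy": 0, "wz": 0, "fingers": 0},
    {"tx": -0.003, "ty": 0, "tz": 0, "wx": 0, "wy": 0, "wz": 0, "fingers": 0},
    {"tx": 0, "ty": 0, "tz": 0, "wx": 0, "wy": 0, "wz": 0, "fingers": 0}
  ]
}}

```text
time: 13.38
tool_pos: [0.4632, 0.139, 0.124]
orientation: [0.997, 0.077, -0.001, -0.0]
contact_force: [-0.9, -0.1, 3.1]
gripper_width: 0.0209
grip_force: 118.3
```

```bash
python3 look.py pics/w15.png
```

```text
13.3833 [0.46317072 0.13899734 0.12398968] [ 9.97e-01  7.73e-02 -7.00e-04 -0.00e+00] [-0.93 -0.06  3.15]
2196 [[0.046, -0.0216, -0.0276], [0.0472, -0.0192, -0.0269], [0.0505, 0.01, -0.0242], [0.0533, 0.0248, 0.0005], [0.0546, 0.0272, 0.0095]]
crown [[0.0289, -0.0022, -0.0339], [0.0457, 0.0009, -0.0318], [0.0567, 0.0043, -0.0254]]
```

Emit:
{"op": "play_rows", "data": {
  "increments": [
    {"tx": -0.003, "ty": 0, "tz": 0, "wx": 0, "wy": 0, "wz": 0, "fingers": 0},
    {"tx": -0.003, "ty": 0, "tz": 0, "wx": 0, "wy": 0, "wz": 0, "fingers": 0},
    {"tx": 0, "ty": 0, "tz": 0, "wx": 0, "wy": 0, "wz": 0, "fingers": 0}
  ]
}}

```text
time: 13.68
tool_pos: [0.4571, 0.138, 0.1237]
orientation: [0.997, 0.077, -0.001, 0.0]
contact_force: [-1.0, 0.7, -0.7]
gripper_width: 0.0207
grip_force: 118.3
```

```bash
python3 look.py pics/w16.png
```

```text
13.6833 [0.45714959 0.13803146 0.12371102] [ 9.97e-01  7.73e-02 -9.00e-04  0.00e+00] [-0.98  0.72 -0.67]
2316 [[0.0466, -0.0218, -0.0271], [0.0478, -0.0196, -0.0263], [0.0513, 0.01, -0.0233], [0.0562, 0.0251, 0.0019], [0.0582, 0.0272, 0.0098]]
crown [[0.029, -0.0022, -0.0338], [0.0456, 0.0008, -0.0317], [0.0568, 0.0041, -0.0256]]
```

Emit:
{"op": "play_rows", "data": {
  "increments": [
    {"tx": 0, "ty": 0, "tz": 0, "wx": 0, "wy": 0, "wz": 0, "fingers": 0},
    {"tx": 0, "ty": 0, "tz": 0, "wx": 0, "wy": 0, "wz": 0, "fingers": 0},
    {"tx": 0, "ty": 0, "tz": 0, "wx": 0, "wy": 0, "wz": 0, "fingers": 0.27},
    {"tx": 0, "ty": 0, "tz": 0, "wx": 0, "wy": 0, "wz": 0, "fingers": 0.28},
    {"tx": 0, "ty": 0, "tz": 0, "wx": 0, "wy": 0, "wz": 0, "fingers": 0.3},
    {"tx": 0, "ty": 0, "tz": 0, "wx": 0, "wy": 0, "wz": 0, "fingers": 0.35},
    {"tx": 0, "ty": 0, "tz": 0, "wx": 0, "wy": 0, "wz": 0, "fingers": 0.5},
    {"tx": 0, "ty": 0, "tz": 0, "wx": 0, "wy": 0, "wz": 0, "fingers": 0.7}
  ],
  "newtons": 20
}}

```text
time: 14.4
tool_pos: [0.4584, 0.1382, 0.1242]
orientation: [0.997, 0.077, 0.0, -0.0]
contact_force: [0.5, 0.3, 0.5]
gripper_width: 0.0534
grip_force: 0.0
```

Emit:
{"op": "play_rows", "data": {
  "increments": [
    {"tx": 0, "ty": 0, "tz": 0, "wx": 0, "wy": 0, "wz": 0, "fingers": 1},
    {"tx": 0, "ty": 0, "tz": 0, "wx": 0, "wy": 0, "wz": 0, "fingers": 1},
    {"tx": 0, "ty": 0, "tz": 0, "wx": 0, "wy": 0, "wz": 0, "fingers": 1},
    {"tx": 0, "ty": 0, "tz": 0, "wx": 0, "wy": 0, "wz": 0, "fingers": 1},
    {"tx": 0, "ty": 0, "tz": 0, "wx": 0, "wy": 0, "wz": 0, "fingers": 1},
    {"tx": 0, "ty": 0, "tz": 0, "wx": 0, "wy": 0, "wz": 0, "fingers": 1},
    {"tx": 0, "ty": 0, "tz": 0, "wx": 0, "wy": 0, "wz": 0, "fingers": 1},
    {"tx": 0, "ty": 0, "tz": 0, "wx": 0, "wy": 0, "wz": 0, "fingers": 1}
  ]
}}

```text
time: 15.07
tool_pos: [0.4584, 0.1382, 0.1241]
orientation: [0.997, 0.077, -0.0, -0.0]
contact_force: [0.6, 0.6, -0.1]
gripper_width: 0.0853
grip_force: 0.0
```

```bash
python3 look.py pics/w17.png
```

```text
15.0667 [0.45840445 0.13820797 0.12411684] [ 0.997   0.0773 -0.     -0.    ] [ 0.56  0.63 -0.07]
2301 [[0.0454, -0.0218, -0.0265], [0.0465, -0.0196, -0.0258], [0.0501, 0.0098, -0.0228], [0.0549, 0.0251, 0.002], [0.0567, 0.0273, 0.0099]]
crown [[0.0349, -0.0022, -0.0324], [0.0484, 0.0009, -0.0294], [0.0572, 0.0044, -0.0252]]
```

View pics/w17.png

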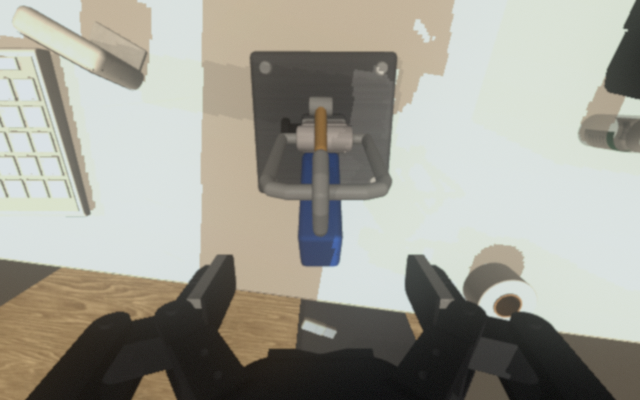

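The clip hangs tilted on the ring: fob at (320,210), bar at y≈188 under the crown. The fingers are clear of it. I'll back off and let it settle.

Emit:
{"op": "play_rows", "data": {
  "increments": [
    {"tx": 0, "ty": 0, "tz": -0.01, "wx": 0, "wy": 0, "wz": 0, "fingers": 1},
    {"tx": 0, "ty": 0, "tz": -0.02, "wx": 0, "wy": 0, "wz": 0, "fingers": 1},
    {"tx": 0, "ty": 0, "tz": -0.03, "wx": 0, "wy": 0, "wz": 0, "fingers": 1},
    {"tx": 0, "ty": 0, "tz": -0.03, "wx": 0, "wy": 0, "wz": 0, "fingers": 1},
    {"tx": 0, "ty": 0, "tz": 0, "wx": 0, "wy": 0, "wz": 0, "fingers": 1},
    {"tx": 0, "ty": 0, "tz": 0, "wx": 0, "wy": 0, "wz": 0, "fingers": 1},
    {"tx": 0, "ty": 0, "tz": 0, "wx": 0, "wy": 0, "wz": 0, "fingers": 1},
    {"tx": 0, "ty": 0, "tz": 0, "wx": 0, "wy": 0, "wz": 0, "fingers": 1}
  ]
}}

```text
time: 15.78
tool_pos: [0.4574, 0.138, 0.213]
orientation: [0.997, 0.077, -0.001, 0.0]
contact_force: [-0.3, -0.0, -0.0]
gripper_width: 0.0851
grip_force: 0.0
```

Emit:
{"op": "play_rows", "data": {
  "increments": [
    {"tx": 0, "ty": 0, "tz": 0, "wx": 0, "wy": 0, "wz": 0, "fingers": 1},
    {"tx": 0, "ty": 0, "tz": 0, "wx": 0, "wy": 0, "wz": 0, "fingers": 1},
    {"tx": 0, "ty": 0, "tz": 0, "wx": 0, "wy": 0, "wz": 0, "fingers": 1},
    {"tx": 0, "ty": 0, "tz": 0, "wx": 0, "wy": 0, "wz": 0, "fingers": 1},
    {"tx": 0, "ty": 0, "tz": 0, "wx": 0, "wy": 0, "wz": 0, "fingers": 1},
    {"tx": 0, "ty": 0, "tz": 0, "wx": 0, "wy": 0, "wz": 0, "fingers": 1},
    {"tx": 0, "ty": 0, "tz": 0, "wx": 0, "wy": 0, "wz": 0, "fingers": 1},
    {"tx": 0, "ty": 0, "tz": 0, "wx": 0, "wy": 0, "wz": 0, "fingers": 1}
  ]
}}

```text
time: 16.45
tool_pos: [0.4584, 0.1382, 0.2141]
orientation: [0.997, 0.077, 0.0, -0.0]
contact_force: [0.2, 0.1, -0.9]
gripper_width: 0.0857
grip_force: 0.0
```

```bash
python3 - <<'E'
from h import *
F=[]
for k in range(3):
    im,d,m=cap('wrist');P=cloud(d,m)
    hsv=cv2.cvtColor(im,cv2.COLOR_RGB2HSV);bl=(hsv[...,0]>100)&(hsv[...,0]<135)&(hsv[...,1]>90)&(np.hypot(P[...,0]-.50,P[...,1]-.142)<.08)
    q=P[bl];print(len(q),np.percentile(q,[2,50,98],axis=0).round(4).tolist());F.append(im.astype(int))
g=np.hypot(P[...,0]-.51,P[...,1]-.142)<.06
print('bar/hook z',np.percentile(P[g][:,2],[50,95,99,99.8]).round(4),abs(F[2]-F[0])[g].mean())
E
```

```text
973 [[0.456, 0.1306, 0.0796], [0.4777, 0.139, 0.1151], [0.5076, 0.1521, 0.1229]]
988 [[0.4554, 0.1306, 0.0794], [0.4777, 0.139, 0.1149], [0.5076, 0.1521, 0.1228]]
975 [[0.4558, 0.1305, 0.0795], [0.4777, 0.1389, 0.115], [0.5072, 0.1521, 0.1228]]
bar/hook z [0.2754 0.293  0.3406 0.3406] 1.4161865856639084
```

At rest, with the fob's blue face between z 0.08 and 0.123, so its centre is well above 0.06 m. Handing in.

```bash
python3 -c "
from cell import env
print(env.finish_job())"
```

```text
the job is handed in; nothing more can be done
None
```

The fridge key hangs at rest on the stand's ring with the bar in the top of the hook, after an 11 N tug held about 1.1 s; the job is handed in at about 16.6 s of the 59 s, with no verdict returned and the gate's closing judged only from the bar's position.

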